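Clamp the pressure pot's lid in crisscross order

TASK

Clamp the pressure pot's lid down evenly by turning its four two-peg knobs clockwise in two crisscross rounds: always a knob, then the one straight across the pot, then the other pair. First round: turn each knob only until it is just snug, when it takes about 9 N on a peg to keep it turning; second round: bring each to about 12.5 N, and never beyond 14.5 N. Leave the jar, the timer and the cup alone, and let go at the end.

Things in the scene. Friction and masses are not known exactly. Their poses are not given: they have to be found in the camera images.
- knob_1: black knob 1, far left on the pot (its +x +y), opposite knob 3. A bar 78x15x10 mm with two upright round steel pegs, 12 mm thick, 30 mm tall, 30 mm either side of the turning axis. Origin: on the axis, level with mid-peg, 153 mm above the worktop; x along the bar, z up. Peg tops 15 mm above it, bar's top 15 below, clamp bridge 27 below. Clockwise from above tightens; it never rises or sinks.
- knob_2: black knob 2, near left (-x +y), opposite knob 4. A bar 78x15x10 mm with two upright round steel pegs, 12 mm thick, 30 mm tall, 30 mm either side of the turning axis. Origin: on the axis, level with mid-peg, 153 mm above the worktop; x along the bar, z up. Peg tops 15 mm above it, bar's top 15 below, clamp bridge 27 below. Clockwise from above tightens; it never rises or sinks.
- knob_3: black knob 3, near right (-x -y), opposite knob 1. A bar 78x15x10 mm with two upright round steel pegs, 12 mm thick, 30 mm tall, 30 mm either side of the turning axis. Origin: on the axis, level with mid-peg, 153 mm above the worktop; x along the bar, z up. Peg tops 15 mm above it, bar's top 15 below, clamp bridge 27 below. Clockwise from above tightens; it never rises or sinks.
- knob_4: black knob 4, far right (+x -y), opposite knob 2. A bar 78x15x10 mm with two upright round steel pegs, 12 mm thick, 30 mm tall, 30 mm either side of the turning axis. Origin: on the axis, level with mid-peg, 153 mm above the worktop; x along the bar, z up. Peg tops 15 mm above it, bar's top 15 below, clamp bridge 27 below. Clockwise from above tightens; it never rises or sinks.
- clamp_1: steel bridge clamp, 54 mm wide and 126 mm high, that carries knob 1. The knob drives a sprung foot under the bridge down onto the lid's ear; at first the foot hangs clear. Origin: on the knob's axis at worktop height.
- clamp_2: steel bridge clamp, 54 mm wide and 126 mm high, that carries knob 2. The knob drives a sprung foot under the bridge down onto the lid's ear; at first the foot hangs clear. Origin: on the knob's axis at worktop height.
- clamp_3: steel bridge clamp, 54 mm wide and 126 mm high, that carries knob 3. The knob drives a sprung foot under the bridge down onto the lid's ear; at first the foot hangs clear. Origin: on the knob's axis at worktop height.
- clamp_4: steel bridge clamp, 54 mm wide and 126 mm high, that carries knob 4. The knob drives a sprung foot under the bridge down onto the lid's ear; at first the foot hangs clear. Origin: on the knob's axis at worktop height.
- lid: aluminium lid of a pressure pot, 154 mm across, lying loose on the pot, its four 38 mm wide ears under the clamps, which stand 98 mm from its axis at 45, 135, 225, 315 degrees. Origin: on its axis at the underside of the ears, 88 mm above the worktop; z up; its tallest part ends 40 mm above the origin, below the bars.
- pot: aluminium pot, 85 mm high, 158 wide, fixed; loop handles at its +y and -y. Origin: centre of its base, on the worktop. Each knob takes about 7 N on a peg (0.22 N m) while loose, until its foot bites after 0 to 1 rad, which the poses do not show; then about 0.5 N more per 0.1 rad, and each added newton on the peg means some 8 N of clamping. A push held at a standstill reads about a quarter less. Knobs stay where they are left.
- honey_jar: honey jar, 60 mm wide, 85 mm tall, standing to the right of the pot; a bystander; origin under its centre.
- timer: round kitchen timer, 64 mm across, 54 mm tall, to the left of the pot; a bystander; origin under its centre.
- espresso_cup: espresso cup, 62 mm across (87 mm with handle), 51 mm tall, to the left behind the pot; a bystander; origin at its foot.
There are look-alikes about, which are no part of the job. Of the things that look like the lid, the larger one is meant.

How it is judged:
On the way, in this order (a step that is already met when the one before it is completed fails the run):
1. one opposite pair of knobs is snug (each foot presses the lid with over 3 N) while the other pair is still loose (((contact force between each of clamp_1, clamp_3 and lid above 3 N and contact force between each of clamp_2, clamp_4 and lid below 3 N) or (contact force between each of clamp_2, clamp_4 and lid above 3 N and contact force between each of clamp_1, clamp_3 and lid below 3 N))), for 0.2 s.
2. all four knobs are snug (over 3 N), none firm yet (under 29 N) (contact force between clamp_1 and lid between 3 and 29 N and contact force between clamp_2 and lid between 3 and 29 N and contact force between clamp_3 and lid between 3 and 29 N and contact force between clamp_4 and lid between 3 and 29 N), for 0.2 s.
3. one opposite pair is firm (over 29 N) while the other pair is only snug (((contact force between each of clamp_1, clamp_3 and lid above 29 N and contact force between each of clamp_2, clamp_4 and lid below 29 N) or (contact force between each of clamp_2, clamp_4 and lid above 29 N and contact force between each of clamp_1, clamp_3 and lid below 29 N))), for 0.2 s.
At the end, for the whole second after the job is handed in: every knob's foot presses the lid with 29 to 62 N, the lid is at rest and the fingers touch nothing (contact force between clamp_1 and lid between 29 and 62 N and contact force between clamp_2 and lid between 29 and 62 N and contact force between clamp_3 and lid between 29 and 62 N and contact force between clamp_4 and lid between 29 and 62 N and contact force between the fingers and anything else below 0.1 N and linear speed of lid below 0.01 m/s).
It fails at once if a knob is overtightened: its foot presses the lid with more than 62 N (contact force between any of clamp_1, clamp_2, clamp_3, clamp_4 and lid above 62 N).
It fails at once if a bystander is pushed more than 20 mm or tipped (distance of any of honey_jar, timer, espresso_cup from where it was at the start of the episode above 0.02 m or angle between any of honey_jar, timer, espresso_cup's own z axis and vertical above 0.4 rad).
It also fails if it takes over 72 s, if anything falls off the work surface, if the arm or the gripper's body presses on something with over 40 N, if the wrist force passes 120 N, or if a joint passes its speed limit or range.

ROBOT

A 6-joint arm with a two-finger parallel gripper is mounted at the origin on a cart in front of the work surface, level with it; the furniture and walls round the work are solid. World frame = base frame: x ahead of the robot, y to its left, z up, the work surface at z = 0. Lengths are in m, angles in rad, forces in N, time in s.
With the tool pointing down it reaches from about 0.375 to 0.975 m from the base axis. Payload 3.8 kg.
Tool frame: the origin (TCP) lies between the finger pads; the fingertips stand 17 mm ahead of it and the grasp point (between the pads) lies 2 mm behind it; z points along the fingers, y is the line along which they close (so a half turn about z gives the same grasp; the last joint's range is limited). The gripper opens to 85 mm and grips with 20 to 120 N. Pads are 22 mm wide; open, the fingers measure 114 mm over their backs; the gripper's body (76 mm by 85 mm) begins 54 mm behind the grasp point. The pads swing forward as they close: fully open they stand 13 mm farther back than shut.
Start: joints at [-1.207, 0.264, 1.604, -0, 1.274, -0.037], TCP at [0.263, -0.622, 0.248] pointing down, gripper open.
Joint ranges: [-2.63, 2.63], [-0.94, 2.18], [0.31, 2.57], [-1.31, 4.45], [0, 2.66], [-2.55, 2.55]. Speed limits (rad/s): [2.57, 2.57, 3.14, 3.14, 3.14, 3.14].

INTERFACE

Orientations are given as a rotation vector (axis times angle).
In Python, from workcell import bot gives the robot as it stands.
- The arm moves only by the tool play_rows, never from a script. Its argument "steps" is one flat list of numbers, 4 for each row, row after row: the shift along the tool's x, y, z in m, then the turn about the tool's z in rad. A call has 1 to 10 rows; each row is the pose to reach, as a shift and turn from the pose commanded when the call began, along the tool's axes at that moment; what a row does not reach only later rows make up. A row lasts 1/8 s, in which the tool goes at most 62.5 mm and 10.7 degrees, less where a joint would pass 70% of its speed; a pose out of reach is approached as far as the arm can. A call with a gripper value outside its range is refused whole. "jaw" is the closure in counts, from 0 (fully open) to 255 (shut), set as the call begins (left out, the last holds). The fingers move at their own pace and stop on an object; "grip_force" is the grip in N (left out, the last holds). Time passes only in rows, so rows that repeat a pose let the fingers close. It gives the time, the measured TCP pose, the force, the opening and the grip force at its end, in the units of the state.
- bot.read_state(): the state, without advancing time (a new reading comes with each control period).
- bot.read_camera(name): name is "scene" or "top"; returns a dict with "pixels" (400x640x3 uint8, blue, green, red), "mtx" (3x3 intrinsics, pixels), "R" (3x3) and "t" (3): a world point X has camera coordinates R X + t. Camera axes: x right, y down, z forward; pixel columns grow to the right and rows downward; lengths in m; the calibration is good to about 2 mm. A picture is of the moment at which its call begins. There is no depth.
- bot.finish_job(): hands the job in; it is judged then, once.
The state is a dict: "time": time; "q": joint angles; "joint_vel": joint speeds; "joint_torque": joint torques, N m; "tool_pos": TCP position; "tcp_rot": TCP orientation; "wrist_force": force on the tool from outside, world axes, zero at the start; "torque": the same for the moment, N m; "width": opening from 0.0 (shut) to 1.0 (fully open); "grip_force": force on a finger pad.
Only numpy, scipy, OpenCV 4.12 (cv2) and the standard library are available. Lean on these libraries where they do the work, as an engineer would, in place of code of your own. Each camera call takes 0.05 s, during which the arm holds its last target. There are 200 camera calls.

## Working session

There is one attempt and no reset: what is moved stays moved. The work goes in short steps, Python scripts to look and compute and a tool call to move; the robot and the scene stay as the last step left them, time stands still between calls to the robot, and variables do not carry over. Pictures are saved under pics/ and viewed, at most 10 in all, crops included, and the job is handed in when it is done.

Besides the shell and the picture viewer there is one more tool, called after "Emit:" as name(argument=value, ...) on one line, values as JSON. play_rows: Moves the arm, as the interface text tells. Its arguments: {"type":"object","properties":{"steps":{"type":"array"},"jaw":{"type":"number"},"grip_force":{"type":"number"}},"required":["steps"]}

```bash
mkdir -p pics; ls
python3 - <<'E'
from workcell import bot
import cv2,numpy as np,pickle
s=bot.read_state();print(s)
d={}
for n in("scene","top"):
    c=bot.read_camera(n);d[n]=c;cv2.imwrite(f"pics/{n}0.png",c["pixels"]);print(n,c["mtx"].tolist(),c["R"].round(3).tolist(),c["t"])
pickle.dump(d,open("c0.pkl","wb"))
E
```

```text
pics
{'time': 0.0, 'q': array([-1.20690219e+00,  2.64752136e-01,  1.60538203e+00,  7.54096307e-07,
        1.27366854e+00, -3.69066471e-02]), 'joint_vel': array([ 0.00176565, -0.00063645,  0.00281144,  0.00089037, -0.00032214,
       -0.0015595 ]), 'joint_torque': array([ 1.96511046e-04, -5.15104580e+01, -3.67318368e+01,  2.68918002e-04,
        1.29107747e-02,  1.99104477e-06]), 'tool_pos': array([ 0.26310502, -0.62086583,  0.24695831]), 'tcp_rot': array([-3.07658278e+00, -6.24936409e-01,  5.63540985e-04]), 'wrist_force': array([-0.2431841 ,  0.61377947, -0.75395875]), 'torque': array([0.03453813, 0.07633739, 0.00541309]), 'grip_force': 0.0, 'width': 0.9989714153689886}
scene [[386.0146955507216, 0.0, 317.30711855873795], [0.0, 386.0146955507216, 198.74304634348087], [0.0, 0.0, 1.0]] [[-0.742, -0.671, 0.003], [-0.501, 0.551, -0.667], [0.445, -0.497, -0.745]] [0.43647792 0.32647508 0.7204695 ]
top [[400.55203352636613, 0.0, 324.4193614914914], [0.0, 400.55203352636613, 194.2904327922521], [0.0, 0.0, 1.0]] [[-0.01, -1.0, -0.009], [-0.989, 0.012, -0.151], [0.151, 0.007, -0.989]] [0.0346934  0.55261702 1.0884796 ]
```

View pics/top0.png

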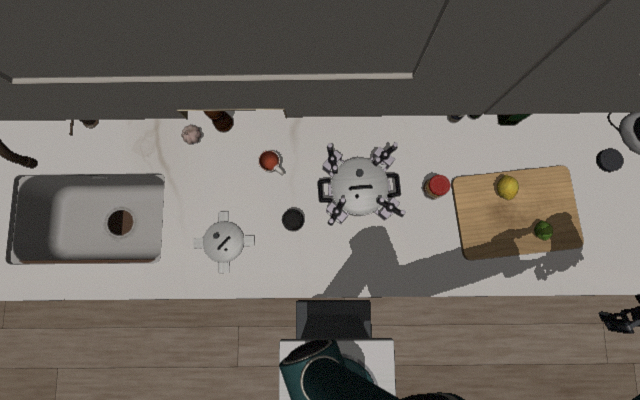

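View pics/scene0.png

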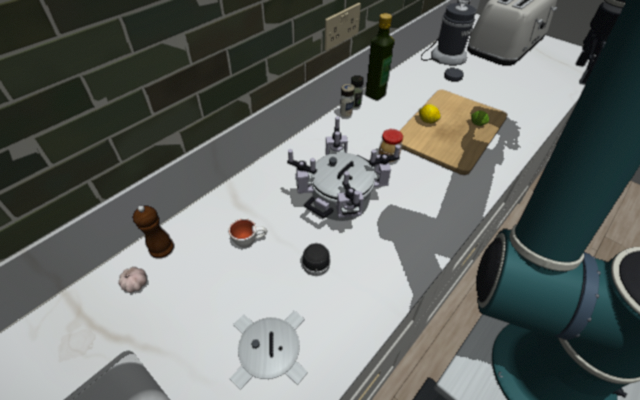

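The top view shows the clamped pot with its lid at (360,187), the smaller loose lid at (223,241), the timer at (293,218), the cup at (270,160) and the jar at (437,186). In the scene view the pot is at (342,178). Two things could be taken for the lid: the disc at (360,187) and the one at (223,241). I choose the one at (360,187), which is larger and under the clamps, and check it in a crop.

```bash
cat > h.py <<'E'
import numpy as np,cv2
def ray(c,uv,z):
    R,t=np.array(c["R"]),np.array(c["t"]).ravel()
    o=-R.T@t; d=R.T@np.linalg.inv(c["mtx"])@np.array([uv[0],uv[1],1.])
    return o+d*(z-o[2])/d[2]
def proj(c,X):
    p=np.array(c["mtx"])@(np.array(c["R"])@np.array(X)+np.array(c["t"]).ravel()); return p[:2]/p[2]
E
python3 - <<'E'
import pickle,cv2
d=pickle.load(open("c0.pkl","rb"))
im=d["top"]["pixels"][132:232,310:412]
cv2.imwrite("pics/crop1.png",cv2.resize(im,None,fx=5.8,fy=5.8,interpolation=cv2.INTER_CUBIC))
im=d["scene"]["pixels"][110:220,275:415]
cv2.imwrite("pics/crop2.png",cv2.resize(im,None,fx=5.4,fy=5.4,interpolation=cv2.INTER_CUBIC))
E
```

```text
(no output)
```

View pics/crop1.png

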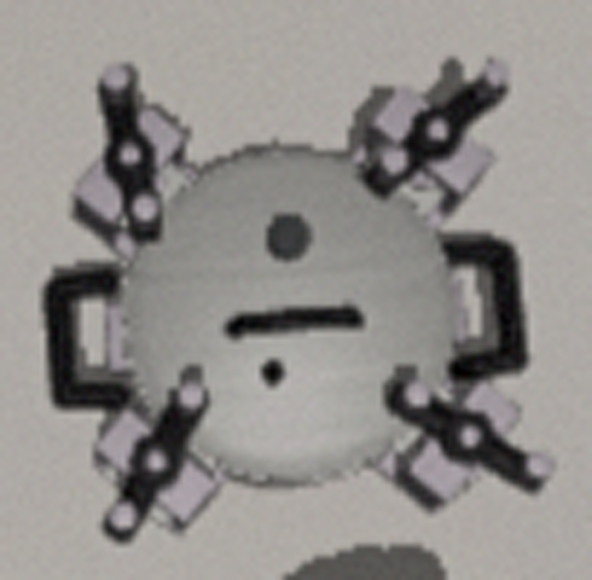

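View pics/crop2.png

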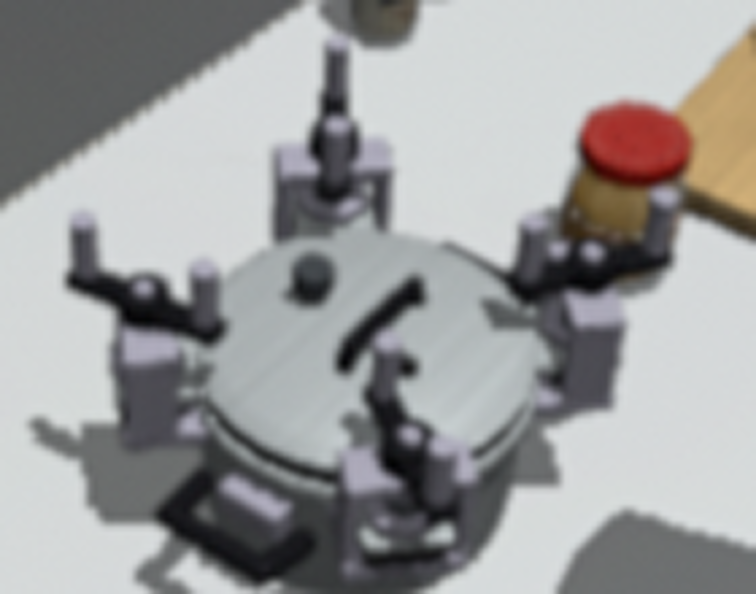

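The crops confirm the chosen lid: four bars with paired pegs sit round it, all sharp. I compute knob poses from both views.

Run:
```python
import pickle,numpy as np
from h import *
d=pickle.load(open("c0.pkl","rb"))
T={1:[(118,78),(145,208)],2:[(190,395),(122,517)],3:[(415,395),(538,465)],4:[(495,74),(395,158)]}
S={1:[(83,218),(205,268)],2:[(387,345),(440,450)],3:[(535,225),(665,200)],4:[(337,48),(337,125)]}
C={}
for n,D,f,o in(("top",T,5.8,(310,132)),("scene",S,5.4,(275,110))):
  for k in D:
    p=[ray(d[n],((u+.5)/f-.5+o[0],(v+.5)/f-.5+o[1]),.168)[:2] for u,v in D[k]]
    m=(p[0]+p[1])/2;v=p[1]-p[0];C[n,k]=m
    print(n,k,m.round(4),"len",np.linalg.norm(v).round(4),"yaw",(np.arctan2(v[1],v[0])%np.pi).round(3))
  P=np.array([C[n,k] for k in(1,2,3,4)]);c=P.mean(0)
  a=np.arctan2(*(P-c).T[::-1])-np.deg2rad([45,135,225,315]);a=(a+np.pi)%(2*np.pi)-np.pi
  print(n,"centre",c.round(4),"r",np.linalg.norm(P-c,axis=1).round(4),"rot",a.round(3))
  th=np.deg2rad([45,135,225,315])+a.mean()
  print((c+.098*np.c_[np.cos(th),np.sin(th)]).round(4).tolist())
```

```text
top 1 [0.6314 0.0067] len 0.0596 yaw 0.186
top 2 [ 0.4935 -0.0021] len 0.0603 yaw 2.621
top 3 [ 0.503  -0.1396] len 0.0601 yaw 1.032
top 4 [ 0.6417 -0.1309] len 0.0585 yaw 2.262
top centre [ 0.5674 -0.0665] r [0.0972 0.0981 0.0974 0.0984] rot [0.067 0.069 0.064 0.071]
[[0.6319, 0.0074], [0.4936, -0.002], [0.503, -0.1403], [0.6412, -0.1309]]
scene 1 [0.6337 0.0055] len 0.0607 yaw 0.195
scene 2 [ 0.4936 -0.0006] len 0.0597 yaw 2.601
scene 3 [ 0.5029 -0.1397] len 0.0597 yaw 1.013
scene 4 [ 0.6423 -0.1309] len 0.0566 yaw 2.272
scene centre [ 0.5681 -0.0664] r [0.0973 0.0995 0.0981 0.0983] rot [0.046 0.062 0.059 0.07 ]
[[0.6332, 0.0069], [0.4948, -0.0014], [0.5031, -0.1397], [0.6414, -0.1315]]
```

```bash
cat > plan.py <<'E'
# usage: plan.py x y z phi  then waypoints  x,y,z,phi,rows ...
import sys,numpy as np
c=np.array(list(map(float,sys.argv[1:5])));p=c.copy();out=[]
f=c[3];B=np.array([[np.cos(f),np.sin(f),0],[np.sin(f),-np.cos(f),0],[0,0,-1]])
for w in sys.argv[5:]:
    w=np.array(list(map(float,w.split(','))));n=int(w[4])
    for i in range(1,n+1):
        q=p+(w[:4]-p)*i/n
        out.append(np.r_[(B@(q[:3]-c[:3])).round(3),round(f-q[3],2)])
    p=w[:4]
print(len(out),"rows")
for r in out:print(*[f"{v:g}" for v in r],sep=",",end=", ")
e=out[-1];print("\nend",(c[:3]+B.T@e[:3]).round(4),round(f-e[3],4),"q6",round(np.arctan2(p[1],p[0])+np.pi/2-p[3],2))
E
python3 plan.py 0.263 -0.622 0.248 0.4009 0.503,-0.20,0.22,1.16,9
```

```text
9 rows
0.043,-0.033,0.003,-0.08, 0.086,-0.066,0.006,-0.17, 0.129,-0.098,0.009,-0.25, 0.171,-0.131,0.012,-0.34, 0.214,-0.164,0.016,-0.42, 0.257,-0.197,0.019,-0.51, 0.3,-0.229,0.022,-0.59, 0.343,-0.262,0.025,-0.67, 0.386,-0.295,0.028,-0.76, 
end [ 0.5033 -0.1998  0.22  ] 1.1609 q6 0.03
```

Emit:
play_rows(steps=[0.043, -0.033, 0.003, -0.08, 0.086, -0.066, 0.006, -0.17, 0.129, -0.098, 0.009, -0.25, 0.171, -0.131, 0.012, -0.34, 0.214, -0.164, 0.016, -0.42, 0.257, -0.197, 0.019, -0.51, 0.3, -0.229, 0.022, -0.59, 0.343, -0.262, 0.025, -0.67, 0.386, -0.295, 0.028, -0.76], jaw=0, grip_force=30)

```text
time: 1.23
tool_pos: [0.504, -0.1975, 0.2198]
tcp_rot: [-2.624, -1.726, 0.0]
wrist_force: [0.2, -1.1, 0.6]
width: 1.002
grip_force: 0.0
```

```bash
python3 plan.py 0.5033 -0.1998 0.22 1.1609 0.6325,0.007,0.215,1.76,5 0.6325,0.007,0.180,1.76,3
```

```text
8 rows
0.048,0.007,0.001,-0.12, 0.096,0.014,0.002,-0.24, 0.145,0.022,0.003,-0.36, 0.193,0.029,0.004,-0.48, 0.241,0.036,0.005,-0.6, 0.241,0.036,0.017,-0.6, 0.241,0.036,0.028,-0.6, 0.241,0.036,0.04,-0.6, 
end [0.6324 0.0069 0.18  ] 1.7609 q6 -0.18
```

Emit:
play_rows(steps=[0.048, 0.007, 0.001, -0.12, 0.096, 0.014, 0.002, -0.24, 0.145, 0.022, 0.003, -0.36, 0.193, 0.029, 0.004, -0.48, 0.241, 0.036, 0.005, -0.6, 0.241, 0.036, 0.017, -0.6, 0.241, 0.036, 0.028, -0.6, 0.241, 0.036, 0.04, -0.6, 0.241, 0.036, 0.04, -0.6])

```text
time: 2.35
tool_pos: [0.631, 0.0063, 0.1783]
tcp_rot: [-2.001, -2.418, 0.004]
wrist_force: [0.0, 0.2, 1.1]
width: 0.998
grip_force: 0.0
```

Run:
```python
from workcell import bot
import cv2
s=bot.read_state();print(s['tool_pos'],s['torque'],s['wrist_force'],s['q'])
a=bot.read_camera("scene")["pixels"][60:220,250:430];b=bot.read_camera("top")["pixels"][100:232,300:420]
h=lambda i:cv2.resize(i,(400,int(400*i.shape[0]/i.shape[1])),interpolation=cv2.INTER_CUBIC)
a,b=h(a),h(b);m=min(len(a),len(b));cv2.imwrite("pics/k1.png",cv2.hconcat([a[:m],b[:m]]))
```

```text
[0.63103071 0.00626294 0.17827277] [-0.00446164  0.00514208  0.02812705] [0.04361937 0.2230902  1.09316742] [-2.94472689e-02  2.35173274e-01  1.77230817e+00 -2.00997786e-04
  1.13775216e+00 -2.17574992e-01]
```

View pics/k1.png

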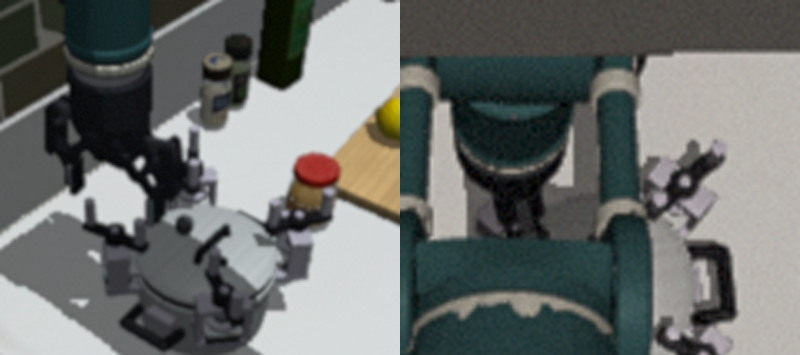

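The view shows the open fingers straddling knob 1 in line with its bar. The left one is at (75,185) and the right one at (158,210), above pegs at about (90,212) and (145,235). I go down and grip.

Emit:
play_rows(steps=[0, 0.001, 0.011, 0, 0, 0.001, 0.022, 0, 0, 0.001, 0.022, 0])

```text
time: 2.82
tool_pos: [0.6325, 0.0076, 0.1564]
tcp_rot: [-1.999, -2.42, 0.003]
wrist_force: [0.3, 0.2, 0.3]
width: 1.002
grip_force: 0.0
```

Emit:
play_rows(steps=[0, 0, 0, 0, 0, 0, 0, 0, 0, 0, 0, 0, 0, 0, 0, 0], jaw=120, grip_force=40)

```text
time: 3.32
tool_pos: [0.6319, 0.0074, 0.1586]
tcp_rot: [-1.999, -2.42, 0.005]
wrist_force: [-5.4, -1.2, 4.1]
width: 0.821
grip_force: 46.6
```

```bash
cat > r.py <<'E'
from workcell import bot
import numpy as np
from scipy.spatial.transform import Rotation as R
s=bot.read_state();x=R.from_rotvec(s['tcp_rot']).as_matrix()[:,0]
print("t",round(s['time'],2),"pos",s['tool_pos'].round(4),"phi",round(np.arctan2(x[1],x[0]),3),"F",s['wrist_force'].round(1),"T",s['torque'].round(3),"peg N",round(s['torque'][2]/.03,2),"w",round(s['width'],3),"g",round(s['grip_force'],1),"q1,q6",s['q'][[0,5]].round(3),"tq6",s['joint_torque'][5].round(3))
E
python3 r.py
```

```text
t 3.33 pos [0.6319 0.0074 0.1586] phi 1.761 F [-5.4 -1.2  4.1] T [-0.197  1.116  0.009] peg N 0.3 w 0.821 g 46.6 q1,q6 [-0.027 -0.217] tq6 -0.043
```

Emit:
play_rows(steps=[0, 0, 0, 0.05, 0, 0, 0, 0.1, 0, 0, 0, 0.15])

```text
time: 3.7
tool_pos: [0.632, 0.0074, 0.1585]
tcp_rot: [-2.176, -2.263, 0.005]
wrist_force: [-5.3, -0.8, 3.3]
width: 0.824
grip_force: 46.6
```

```bash
python3 r.py
```

```text
t 3.7 pos [0.632  0.0074 0.1585] phi 1.61 F [-5.3 -0.8  3.3] T [-0.159  1.107  0.224] peg N 7.46 w 0.824 g 46.6 q1,q6 [-0.027 -0.066] tq6 -0.202
```

Emit:
play_rows(steps=[0, 0, 0, 0.05, 0, 0, 0, 0.1, 0, 0, 0, 0.15])

```text
time: 4.08
tool_pos: [0.6321, 0.0074, 0.1585]
tcp_rot: [-2.34, -2.094, 0.005]
wrist_force: [-4.7, -0.9, 4.2]
width: 0.824
grip_force: 46.6
```

```bash
python3 r.py
```

```text
t 4.08 pos [0.6321 0.0074 0.1585] phi 1.46 F [-4.7 -0.9  4.2] T [-0.163  1.072  0.203] peg N 6.75 w 0.824 g 46.6 q1,q6 [-0.027  0.084] tq6 -0.202
```

Emit:
play_rows(steps=[0, 0, 0, 0.05, 0, 0, 0, 0.1, 0, 0, 0, 0.15])

```text
time: 4.45
tool_pos: [0.6323, 0.0074, 0.1586]
tcp_rot: [-2.49, -1.913, 0.005]
wrist_force: [-3.8, -0.5, 2.2]
width: 0.825
grip_force: 46.6
```

```bash
python3 r.py
```

```text
t 4.45 pos [0.6323 0.0074 0.1586] phi 1.31 F [-3.8 -0.5  2.2] T [-0.098  0.928  0.208] peg N 6.92 w 0.825 g 46.6 q1,q6 [-0.027  0.234] tq6 -0.199
```

Emit:
play_rows(steps=[0, 0, 0, 0.05, 0, 0, 0, 0.1, 0, 0, 0, 0.15])

```text
time: 4.82
tool_pos: [0.6324, 0.0073, 0.1586]
tcp_rot: [-2.627, -1.721, 0.005]
wrist_force: [-4.1, -1.2, 2.9]
width: 0.819
grip_force: 46.5
```

```bash
python3 r.py
```

```text
t 4.83 pos [0.6324 0.0073 0.1586] phi 1.16 F [-4.1 -1.2  2.9] T [-0.092  0.874  0.298] peg N 9.93 w 0.819 g 46.5 q1,q6 [-0.027  0.384] tq6 -0.178
```

Emit:
play_rows(steps=[0, 0, 0, 0.05, 0, 0, 0, 0.1, 0, 0, 0, 0.15])

```text
time: 5.2
tool_pos: [0.6324, 0.0073, 0.1586]
tcp_rot: [-2.749, -1.52, 0.005]
wrist_force: [-3.5, -1.5, 3.6]
width: 0.82
grip_force: 46.5
```

```bash
python3 r.py
```

```text
t 5.2 pos [0.6324 0.0073 0.1586] phi 1.01 F [-3.5 -1.5  3.6] T [-0.069  0.916  0.282] peg N 9.41 w 0.82 g 46.5 q1,q6 [-0.027  0.534] tq6 -0.153
```

```bash
cat > avg.py <<'E'
from workcell import bot
import numpy as np,sys
L=[]
for i in range(int(sys.argv[1])):
    s=bot.read_state();L.append([s['torque'][2],s['joint_torque'][5],s['q'][5]]);bot.read_camera("top")
L=np.array(L);print(L[:,0].round(3),L[:,1].round(3),"mean",L[:,0].mean().round(3),"N",(L[:,0].mean()/.03).round(2),"q6",L[-1,2].round(4))
E
python3 avg.py 6
```

```text
[ 0.282 -0.068 -0.154 -0.177 -0.11  -0.167] [-0.153  0.065  0.05  -0.116 -0.164 -0.173] mean -0.066 N -2.19 q6 0.5322
```

Emit:
play_rows(steps=[0, 0, 0, 0.03])

```text
time: 5.62
tool_pos: [0.6325, 0.0073, 0.1586]
tcp_rot: [-2.77, -1.48, 0.004]
wrist_force: [-4.9, -2.0, 3.5]
width: 0.822
grip_force: 46.6
```

```bash
python3 r.py
```

```text
t 5.62 pos [0.6325 0.0073 0.1586] phi 0.982 F [-4.9 -2.   3.5] T [-0.092  1.138  0.28 ] peg N 9.33 w 0.822 g 46.6 q1,q6 [-0.028  0.562] tq6 -0.043
```

Emit:
play_rows(steps=[0, 0, 0, 0.03])

```text
time: 5.75
tool_pos: [0.6325, 0.0073, 0.1585]
tcp_rot: [-2.792, -1.439, 0.004]
wrist_force: [-5.3, -2.3, 3.5]
width: 0.818
grip_force: 46.6
```

```bash
python3 r.py; python3 plan.py 0.6324 0.0073 0.159 0.945 0.6324,0.0073,0.159,0.945,3 0.6324,0.0073,0.205,0.945,2 0.57,-0.08,0.205,1.4,3
```

```text
t 5.75 pos [0.6325 0.0073 0.1585] phi 0.951 F [-5.3 -2.3  3.5] T [-0.012  1.127  0.29 ] peg N 9.67 w 0.818 g 46.6 q1,q6 [-0.027  0.592] tq6 0.023
8 rows
0,0,0,0, 0,0,0,0, 0,0,0,0, 0,0,-0.023,0, 0,0,-0.046,0, -0.036,0,-0.046,-0.15, -0.072,0,-0.046,-0.3, -0.107,0.001,-0.046,-0.45, 
end [ 0.5705 -0.08    0.205 ] 1.395 q6 0.03
```

```bash
python3 plan.py 0.6334 0.0071 0.158 0.951 0.6334,0.0071,0.158,0.951,2 0.6334,0.0071,0.206,0.951,2 0.54,-0.098,0.206,1.85,6
python3 plan.py 0.54 -0.098 0.206 1.85 0.5035,-0.140,0.206,2.59,5 0.5035,-0.140,0.158,2.59,4
```

```text
10 rows
0,0,0,0, 0,0,0,0, 0,0,-0.024,0, 0,0,-0.048,0, -0.023,-0.002,-0.048,-0.15, -0.047,-0.005,-0.048,-0.3, -0.07,-0.007,-0.048,-0.45, -0.093,-0.01,-0.048,-0.6, -0.117,-0.012,-0.048,-0.75, -0.14,-0.015,-0.048,-0.9, 
end [ 0.5399 -0.0981  0.206 ] 1.851 q6 -0.46
9 rows
-0.006,-0.009,0,-0.15, -0.012,-0.019,0,-0.3, -0.018,-0.028,0,-0.44, -0.024,-0.037,0,-0.59, -0.03,-0.047,0,-0.74, -0.03,-0.047,0.012,-0.74, -0.03,-0.047,0.024,-0.74, -0.03,-0.047,0.036,-0.74, -0.03,-0.047,0.048,-0.74, 
end [ 0.5031 -0.1398  0.158 ] 2.59 q6 -1.29
```

Emit:
play_rows(steps=[0, 0, 0, 0, 0, 0, 0, 0, 0, 0, -0.024, 0, 0, 0, -0.048, 0, -0.023, -0.002, -0.048, -0.15, -0.047, -0.005, -0.048, -0.3, -0.07, -0.007, -0.048, -0.45, -0.093, -0.01, -0.048, -0.6, -0.117, -0.012, -0.048, -0.75, -0.14, -0.015, -0.048, -0.9], jaw=0)

```text
time: 7.0
tool_pos: [0.5403, -0.0982, 0.2068]
tcp_rot: [1.882, 2.514, 0.001]
wrist_force: [0.5, 0.6, -0.3]
width: 0.998
grip_force: 0.0
```

Emit:
play_rows(steps=[-0.006, -0.009, 0, -0.15, -0.012, -0.019, 0, -0.3, -0.018, -0.028, 0, -0.44, -0.024, -0.037, 0, -0.59, -0.03, -0.047, 0, -0.74, -0.03, -0.047, 0, -0.74])

```text
time: 7.75
tool_pos: [0.5035, -0.1398, 0.2067]
tcp_rot: [0.857, 3.021, 0.0]
wrist_force: [-0.7, -0.3, -0.2]
width: 1.002
grip_force: 0.0
```

```bash
python3 r.py
```

```text
t 7.75 pos [ 0.5035 -0.1398  0.2067] phi 2.589 F [-0.7 -0.3 -0.2] T [-0.01   0.01   0.037] peg N 1.24 w 1.002 g 0.0 q1,q6 [-0.319 -1.337] tq6 -0.589
```

Emit:
play_rows(steps=[0, 0, 0.012, 0, 0, 0, 0.024, 0, 0, 0, 0.036, 0, 0, 0, 0.048, 0, 0, 0, 0.048, 0])

```text
time: 8.38
tool_pos: [0.5022, -0.139, 0.1565]
tcp_rot: [-0.853, -3.02, -0.0]
wrist_force: [-0.2, 0.3, 0.9]
width: 1.005
grip_force: 0.0
```

Emit:
play_rows(steps=[0, 0, 0, 0, 0, 0, 0, 0, 0, 0, 0, 0], jaw=120)

```text
time: 8.75
tool_pos: [0.5024, -0.1407, 0.1592]
tcp_rot: [-0.853, -3.022, 0.005]
wrist_force: [-4.2, -2.7, 3.5]
width: 0.819
grip_force: 45.6
```

```bash
python3 r.py
```

```text
t 8.75 pos [ 0.5024 -0.1407  0.1592] phi 2.591 F [-4.2 -2.7  3.5] T [-0.886  0.967 -0.102] peg N -3.41 w 0.819 g 45.6 q1,q6 [-0.319 -1.338] tq6 -0.105
```

Emit:
play_rows(steps=[0, 0, 0, 0.05, 0, 0, 0, 0.1])

```text
time: 9.0
tool_pos: [0.5025, -0.1406, 0.1592]
tcp_rot: [-1.005, -2.976, 0.004]
wrist_force: [-4.3, -2.8, 1.7]
width: 0.817
grip_force: 45.6
```

```bash
python3 r.py
```

```text
t 9.0 pos [ 0.5025 -0.1406  0.1592] phi 2.49 F [-4.3 -2.8  1.7] T [-0.778  1.021  0.21 ] peg N 6.99 w 0.817 g 45.6 q1,q6 [-0.319 -1.237] tq6 -0.207
```

Emit:
play_rows(steps=[0, 0, 0, 0.05, 0, 0, 0, 0.1])

```text
time: 9.25
tool_pos: [0.5026, -0.1405, 0.1592]
tcp_rot: [-1.152, -2.922, 0.004]
wrist_force: [-3.4, -1.4, 2.5]
width: 0.823
grip_force: 45.6
```

```bash
python3 r.py
```

```text
t 9.25 pos [ 0.5026 -0.1405  0.1592] phi 2.39 F [-3.4 -1.4  2.5] T [-0.666  0.92   0.223] peg N 7.42 w 0.823 g 45.6 q1,q6 [-0.319 -1.137] tq6 -0.204
```

Emit:
play_rows(steps=[0, 0, 0, 0.05, 0, 0, 0, 0.1])

```text
time: 9.5
tool_pos: [0.5027, -0.1404, 0.1592]
tcp_rot: [-1.297, -2.861, 0.004]
wrist_force: [-3.4, -2.0, 2.3]
width: 0.822
grip_force: 45.6
```

```bash
python3 r.py
```

```text
t 9.5 pos [ 0.5027 -0.1404  0.1592] phi 2.29 F [-3.4 -2.   2.3] T [-0.656  0.922  0.229] peg N 7.64 w 0.822 g 45.6 q1,q6 [-0.319 -1.037] tq6 -0.202
```

Emit:
play_rows(steps=[0, 0, 0, 0.05, 0, 0, 0, 0.1])

```text
time: 9.75
tool_pos: [0.5028, -0.1403, 0.1592]
tcp_rot: [-1.439, -2.793, 0.003]
wrist_force: [-3.0, -2.2, 2.1]
width: 0.821
grip_force: 45.6
```

```bash
python3 r.py
```

```text
t 9.75 pos [ 0.5028 -0.1403  0.1592] phi 2.19 F [-3.  -2.2  2.1] T [-0.539  0.937  0.248] peg N 8.25 w 0.821 g 45.6 q1,q6 [-0.318 -0.937] tq6 -0.189
```

Emit:
play_rows(steps=[0, 0, 0, 0.05, 0, 0, 0, 0.1])

```text
time: 10.0
tool_pos: [0.5029, -0.1402, 0.1592]
tcp_rot: [1.576, 2.717, -0.003]
wrist_force: [-1.1, -0.9, 2.4]
width: 0.82
grip_force: 45.5
```

```bash
python3 r.py
```

```text
t 10.0 pos [ 0.5029 -0.1402  0.1592] phi 2.09 F [-1.1 -0.9  2.4] T [-0.525  0.836  0.275] peg N 9.18 w 0.82 g 45.5 q1,q6 [-0.318 -0.837] tq6 -0.173
```

Emit:
play_rows(steps=[0, 0, 0, 0.05, 0, 0, 0, 0.1])

```text
time: 10.25
tool_pos: [0.503, -0.1402, 0.1592]
tcp_rot: [1.71, 2.635, -0.003]
wrist_force: [-1.4, -0.8, 1.3]
width: 0.821
grip_force: 45.5
```

```bash
python3 r.py
```

```text
t 10.25 pos [ 0.503  -0.1402  0.1592] phi 1.99 F [-1.4 -0.8  1.3] T [-0.375  0.811  0.245] peg N 8.18 w 0.821 g 45.5 q1,q6 [-0.318 -0.737] tq6 -0.155
```

Emit:
play_rows(steps=[0, 0, 0, 0.03, 0, 0, 0, 0.06])

```text
time: 10.5
tool_pos: [0.5031, -0.1401, 0.1591]
tcp_rot: [1.788, 2.582, -0.002]
wrist_force: [-3.7, -3.0, 5.6]
width: 0.82
grip_force: 45.7
```

```bash
python3 r.py; python3 plan.py 0.5031 -0.1398 0.158 1.93 0.5031,-0.1398,0.158,1.93,2 0.5031,-0.1398,0.206,1.93,2 0.4945,-0.0015,0.206,1.04,6
python3 plan.py 0.4945 -0.0015 0.206 1.04 0.4945,-0.0015,0.158,1.04,3
```

```text
t 10.5 pos [ 0.5031 -0.1401  0.1591] phi 1.93 F [-3.7 -3.   5.6] T [-0.67   1.229  0.25 ] peg N 8.32 w 0.82 g 45.7 q1,q6 [-0.318 -0.677] tq6 -0.001
10 rows
0,0,0,0, 0,0,0,0, 0,0,-0.024,0, 0,0,-0.048,0, 0.022,0.007,-0.048,0.15, 0.044,0.014,-0.048,0.3, 0.066,0.02,-0.048,0.45, 0.088,0.027,-0.048,0.59, 0.11,0.034,-0.048,0.74, 0.132,0.041,-0.048,0.89, 
end [ 0.4951 -0.0018  0.206 ] 1.04 q6 0.53
3 rows
0,0,0.016,0, 0,0,0.032,0, 0,0,0.048,0, 
end [ 0.4945 -0.0015  0.158 ] 1.04 q6 0.53
```

Emit:
play_rows(steps=[0, 0, 0, 0, 0, 0, 0, 0, 0, 0, -0.024, 0, 0, 0, -0.048, 0, 0.022, 0.007, -0.048, 0.15, 0.044, 0.014, -0.048, 0.3, 0.066, 0.02, -0.048, 0.45, 0.088, 0.027, -0.048, 0.59, 0.11, 0.034, -0.048, 0.74, 0.132, 0.041, -0.048, 0.89], jaw=0)

```text
time: 11.75
tool_pos: [0.4954, -0.0003, 0.2062]
tcp_rot: [-2.729, -1.555, -0.002]
wrist_force: [0.7, -0.4, -0.6]
width: 0.999
grip_force: 0.0
```

Emit:
play_rows(steps=[0, 0, 0, 0, 0, 0, 0.012, 0, 0, 0, 0.024, 0, 0, 0, 0.036, 0, 0, 0, 0.048, 0, 0, 0, 0.048, 0])

```text
time: 12.5
tool_pos: [0.494, -0.0016, 0.1566]
tcp_rot: [-2.724, -1.561, 0.004]
wrist_force: [-0.8, 0.5, 0.5]
width: 1.003
grip_force: 0.0
```

Emit:
play_rows(steps=[0, 0, 0, 0, 0, 0, 0, 0, 0, 0, 0, 0], jaw=120)

```text
time: 12.88
tool_pos: [0.4949, -0.0014, 0.1589]
tcp_rot: [-2.725, -1.562, 0.0]
wrist_force: [-3.7, -0.3, 5.2]
width: 0.821
grip_force: 45.9
```

```bash
python3 r.py
```

```text
t 12.88 pos [ 0.4949 -0.0014  0.1589] phi 1.041 F [-3.7 -0.3  5.2] T [ 0.161  0.948 -0.047] peg N -1.58 w 0.821 g 45.9 q1,q6 [-0.053  0.477] tq6 -0.023
```

Emit:
play_rows(steps=[0, 0, 0, 0.05, 0, 0, 0, 0.1])

```text
time: 13.12
tool_pos: [0.495, -0.0015, 0.1589]
tcp_rot: [2.801, 1.423, -0.0]
wrist_force: [-3.1, 0.9, 5.3]
width: 0.817
grip_force: 46.0
```

```bash
python3 r.py
```

```text
t 13.12 pos [ 0.495  -0.0015  0.1589] phi 0.94 F [-3.1  0.9  5.3] T [0.177 0.805 0.185] peg N 6.18 w 0.817 g 46.0 q1,q6 [-0.053  0.578] tq6 -0.207
```

Emit:
play_rows(steps=[0, 0, 0, 0.05, 0, 0, 0, 0.1])

```text
time: 13.38
tool_pos: [0.4952, -0.0016, 0.1589]
tcp_rot: [2.868, 1.281, 0.0]
wrist_force: [-2.7, -0.2, 4.2]
width: 0.823
grip_force: 46.0
```

```bash
python3 r.py
```

```text
t 13.38 pos [ 0.4952 -0.0016  0.1589] phi 0.84 F [-2.7 -0.2  4.2] T [0.109 0.666 0.24 ] peg N 7.99 w 0.823 g 46.0 q1,q6 [-0.053  0.678] tq6 -0.203
```

Emit:
play_rows(steps=[0, 0, 0, 0.05, 0, 0, 0, 0.1])

```text
time: 13.62
tool_pos: [0.4953, -0.0017, 0.1589]
tcp_rot: [2.928, 1.136, 0.0]
wrist_force: [-4.0, -0.9, 3.8]
width: 0.819
grip_force: 45.9
```

```bash
python3 r.py
```

```text
t 13.62 pos [ 0.4953 -0.0017  0.1589] phi 0.74 F [-4.  -0.9  3.8] T [0.072 0.713 0.218] peg N 7.27 w 0.819 g 45.9 q1,q6 [-0.053  0.778] tq6 -0.201
```

Emit:
play_rows(steps=[0, 0, 0, 0.05, 0, 0, 0, 0.1])

```text
time: 13.88
tool_pos: [0.4955, -0.0019, 0.159]
tcp_rot: [2.981, 0.988, 0.001]
wrist_force: [-1.7, -1.8, 4.4]
width: 0.821
grip_force: 45.9
```

```bash
python3 r.py
```

```text
t 13.88 pos [ 0.4955 -0.0019  0.159 ] phi 0.64 F [-1.7 -1.8  4.4] T [0.012 0.592 0.242] peg N 8.06 w 0.821 g 45.9 q1,q6 [-0.053  0.878] tq6 -0.189
```

Emit:
play_rows(steps=[0, 0, 0, 0.05, 0, 0, 0, 0.1])

```text
time: 14.12
tool_pos: [0.4956, -0.002, 0.1589]
tcp_rot: [3.026, 0.838, 0.001]
wrist_force: [-2.6, -2.6, 3.2]
width: 0.821
grip_force: 45.9
```

```bash
python3 r.py
```

```text
t 14.12 pos [ 0.4956 -0.002   0.1589] phi 0.54 F [-2.6 -2.6  3.2] T [-0.017  0.524  0.303] peg N 10.09 w 0.821 g 45.9 q1,q6 [-0.054  0.978] tq6 -0.172
```

Emit:
play_rows(steps=[0, 0, 0, 0.05, 0, 0, 0, 0.1])

```text
time: 14.38
tool_pos: [0.4957, -0.0022, 0.159]
tcp_rot: [3.064, 0.685, 0.002]
wrist_force: [-2.3, -3.4, 3.4]
width: 0.818
grip_force: 45.9
```

```bash
python3 r.py
```

```text
t 14.38 pos [ 0.4957 -0.0022  0.159 ] phi 0.44 F [-2.3 -3.4  3.4] T [-0.106  0.495  0.288] peg N 9.59 w 0.818 g 45.9 q1,q6 [-0.054  1.078] tq6 -0.154
```

Emit:
play_rows(steps=[0, 0, 0, 0.04])

```text
time: 14.5
tool_pos: [0.4957, -0.0023, 0.1589]
tcp_rot: [3.077, 0.624, 0.002]
wrist_force: [-1.8, -3.4, 2.9]
width: 0.823
grip_force: 45.9
```

```bash
python3 r.py; python3 plan.py 0.4951 -0.0018 0.158 0.40 0.4951,-0.0018,0.158,0.4,2 0.4951,-0.0018,0.206,0.4,2 0.642,-0.131,0.206,0.695,6
```

```text
t 14.5 pos [ 0.4957 -0.0023  0.1589] phi 0.4 F [-1.8 -3.4  2.9] T [-0.199  0.446  0.273] peg N 9.08 w 0.823 g 45.9 q1,q6 [-0.054  1.117] tq6 -0.038
10 rows
0,0,0,0, 0,0,0,0, 0,0,-0.024,0, 0,0,-0.048,0, 0.014,0.029,-0.048,-0.05, 0.028,0.059,-0.048,-0.1, 0.042,0.088,-0.048,-0.15, 0.057,0.117,-0.048,-0.2, 0.071,0.147,-0.048,-0.25, 0.085,0.176,-0.048,-0.29, 
end [ 0.6419 -0.1308  0.206 ] 0.69 q6 0.67
```

Emit:
play_rows(steps=[0, 0, 0, 0, 0, 0, 0, 0, 0, 0, -0.024, 0, 0, 0, -0.048, 0, 0.014, 0.029, -0.048, -0.05, 0.028, 0.059, -0.048, -0.1, 0.042, 0.088, -0.048, -0.15, 0.057, 0.117, -0.048, -0.2, 0.071, 0.147, -0.048, -0.25, 0.085, 0.176, -0.048, -0.29], jaw=0)

```text
time: 15.75
tool_pos: [0.6433, -0.131, 0.2062]
tcp_rot: [2.955, 1.067, 0.001]
wrist_force: [1.2, 0.2, 0.1]
width: 1.002
grip_force: 0.0
```

Emit:
play_rows(steps=[0, 0, 0, 0, 0, 0, 0.012, 0, 0, 0, 0.024, 0, 0, 0, 0.036, 0, 0, 0, 0.048, 0, 0, 0, 0.048, 0])

```text
time: 16.5
tool_pos: [0.6409, -0.1299, 0.1564]
tcp_rot: [-2.954, -1.063, 0.004]
wrist_force: [0.1, 0.4, -0.3]
width: 1.002
grip_force: 0.0
```

Emit:
play_rows(steps=[0, 0, 0, 0, 0, 0, 0, 0, 0, 0, 0, 0], jaw=120)

```text
time: 16.88
tool_pos: [0.6427, -0.1309, 0.1591]
tcp_rot: [2.955, 1.063, 0.002]
wrist_force: [-0.5, -2.0, 1.4]
width: 0.822
grip_force: 46.8
```

```bash
python3 r.py
```

```text
t 16.88 pos [ 0.6427 -0.1309  0.1591] phi 0.691 F [-0.5 -2.   1.4] T [-0.569 -0.127 -0.063] peg N -2.1 w 0.822 g 46.8 q1,q6 [-0.239  0.642] tq6 -0.078
```

Emit:
play_rows(steps=[0, 0, 0, 0.05, 0, 0, 0, 0.1])

```text
time: 17.12
tool_pos: [0.6427, -0.131, 0.1591]
tcp_rot: [3.004, 0.913, 0.002]
wrist_force: [0.3, -2.3, 1.5]
width: 0.823
grip_force: 46.9
```

```bash
python3 r.py
```

```text
t 17.12 pos [ 0.6427 -0.131   0.1591] phi 0.59 F [ 0.3 -2.3  1.5] T [-0.531 -0.115  0.253] peg N 8.44 w 0.823 g 46.9 q1,q6 [-0.239  0.743] tq6 -0.198
```

Emit:
play_rows(steps=[0, 0, 0, 0.05, 0, 0, 0, 0.1])

```text
time: 17.38
tool_pos: [0.6428, -0.1311, 0.1592]
tcp_rot: [3.046, 0.761, 0.002]
wrist_force: [0.1, -1.6, 1.5]
width: 0.817
grip_force: 46.9
```

```bash
python3 r.py
```

```text
t 17.38 pos [ 0.6428 -0.1311  0.1592] phi 0.49 F [ 0.1 -1.6  1.5] T [-0.565 -0.099  0.26 ] peg N 8.65 w 0.817 g 46.9 q1,q6 [-0.239  0.843] tq6 -0.196
```

Emit:
play_rows(steps=[0, 0, 0, 0.05, 0, 0, 0, 0.1])

```text
time: 17.62
tool_pos: [0.6428, -0.1312, 0.1592]
tcp_rot: [3.08, 0.608, 0.002]
wrist_force: [0.2, -3.3, 1.0]
width: 0.82
grip_force: 46.9
```

```bash
python3 r.py
```

```text
t 17.62 pos [ 0.6428 -0.1312  0.1592] phi 0.39 F [ 0.2 -3.3  1. ] T [-0.67  -0.143  0.201] peg N 6.71 w 0.82 g 46.9 q1,q6 [-0.239  0.943] tq6 -0.196
```

Emit:
play_rows(steps=[0, 0, 0, 0.05, 0, 0, 0, 0.1])

```text
time: 17.88
tool_pos: [0.6428, -0.1313, 0.1592]
tcp_rot: [3.107, 0.454, 0.003]
wrist_force: [0.2, -3.5, 1.9]
width: 0.817
grip_force: 46.9
```

```bash
python3 r.py
```

```text
t 17.88 pos [ 0.6428 -0.1313  0.1592] phi 0.29 F [ 0.2 -3.5  1.9] T [-0.737 -0.096  0.217] peg N 7.25 w 0.817 g 46.9 q1,q6 [-0.239  1.043] tq6 -0.195
```

Emit:
play_rows(steps=[0, 0, 0, 0.05, 0, 0, 0, 0.1])

```text
time: 18.12
tool_pos: [0.6428, -0.1314, 0.1592]
tcp_rot: [3.125, 0.298, 0.003]
wrist_force: [0.2, -3.4, 1.2]
width: 0.821
grip_force: 46.9
```

```bash
python3 r.py
```

```text
t 18.12 pos [ 0.6428 -0.1314  0.1592] phi 0.19 F [ 0.2 -3.4  1.2] T [-0.717 -0.126  0.259] peg N 8.63 w 0.821 g 46.9 q1,q6 [-0.239  1.143] tq6 -0.195
```

Emit:
play_rows(steps=[0, 0, 0, 0.05, 0, 0, 0, 0.1])

```text
time: 18.38
tool_pos: [0.6429, -0.1315, 0.1592]
tcp_rot: [3.136, 0.141, 0.003]
wrist_force: [1.4, -3.5, 0.9]
width: 0.822
grip_force: 46.9
```

```bash
python3 r.py
```

```text
t 18.38 pos [ 0.6429 -0.1315  0.1592] phi 0.09 F [ 1.4 -3.5  0.9] T [-0.797 -0.116  0.181] peg N 6.04 w 0.822 g 46.9 q1,q6 [-0.239  1.243] tq6 -0.195
```

Emit:
play_rows(steps=[0, 0, 0, 0.05, 0, 0, 0, 0.1])

```text
time: 18.62
tool_pos: [0.6429, -0.1316, 0.1592]
tcp_rot: [3.139, -0.016, 0.003]
wrist_force: [0.8, -3.3, 0.5]
width: 0.823
grip_force: 46.9
```

```bash
python3 r.py
```

```text
t 18.62 pos [ 0.6429 -0.1316  0.1592] phi -0.01 F [ 0.8 -3.3  0.5] T [-0.821 -0.075  0.195] peg N 6.5 w 0.823 g 46.9 q1,q6 [-0.239  1.343] tq6 -0.194
```

Still loose, so I carry on.

Emit:
play_rows(steps=[0, 0, 0, 0.05, 0, 0, 0, 0.1])

```text
time: 18.88
tool_pos: [0.6429, -0.1317, 0.1592]
tcp_rot: [3.134, -0.173, 0.003]
wrist_force: [0.9, -3.4, -0.1]
width: 0.826
grip_force: 46.9
```

```bash
python3 r.py
```

```text
t 18.88 pos [ 0.6429 -0.1317  0.1592] phi -0.11 F [ 0.9 -3.4 -0.1] T [-0.901 -0.007  0.221] peg N 7.37 w 0.826 g 46.9 q1,q6 [-0.239  1.443] tq6 -0.182
```

Emit:
play_rows(steps=[0, 0, 0, 0.05, 0, 0, 0, 0.1])

```text
time: 19.12
tool_pos: [0.6428, -0.1318, 0.1592]
tcp_rot: [3.122, -0.329, 0.004]
wrist_force: [1.1, -5.2, 1.5]
width: 0.823
grip_force: 46.9
```

```bash
python3 r.py
```

```text
t 19.12 pos [ 0.6428 -0.1318  0.1592] phi -0.21 F [ 1.1 -5.2  1.5] T [-0.944 -0.025  0.268] peg N 8.92 w 0.823 g 46.9 q1,q6 [-0.239  1.543] tq6 -0.167
```

Emit:
play_rows(steps=[0, 0, 0, 0.05, 0, 0, 0, 0.1])

```text
time: 19.38
tool_pos: [0.6428, -0.1319, 0.1592]
tcp_rot: [3.102, -0.484, 0.004]
wrist_force: [1.1, -4.6, 1.1]
width: 0.824
grip_force: 46.9
```

```bash
python3 r.py
```

```text
t 19.38 pos [ 0.6428 -0.1319  0.1592] phi -0.31 F [ 1.1 -4.6  1.1] T [-0.934 -0.017  0.281] peg N 9.38 w 0.824 g 46.9 q1,q6 [-0.239  1.643] tq6 -0.15
```

Emit:
play_rows(steps=[0, 0, 0, 0.02, 0, 0, 0, 0.04, 0, 0, 0, 0.04])

```text
time: 19.75
tool_pos: [0.6428, -0.1319, 0.1592]
tcp_rot: [3.092, -0.545, 0.004]
wrist_force: [0.7, -5.6, 0.7]
width: 0.823
grip_force: 46.9
```

```bash
python3 r.py; python3 plan.py 0.6419 -0.1308 0.158 -0.35 0.6419,-0.1308,0.158,-0.35,2 0.6419,-0.1308,0.206,-0.35,2 0.635,-0.03,0.206,0.58,6
python3 plan.py 0.635 -0.03 0.206 0.58 0.6329,0.0073,0.206,0.95,3 0.6329,0.0073,0.206,0.95,1  0.6329,0.0073,0.158,0.95,4
```

```text
t 19.75 pos [ 0.6428 -0.1319  0.1592] phi -0.349 F [ 0.7 -5.6  0.7] T [-1.114 -0.019  0.005] peg N 0.18 w 0.823 g 46.9 q1,q6 [-0.239  1.681] tq6 0.087
10 rows
0,0,0,0, 0,0,0,0, 0,0,-0.024,0, 0,0,-0.048,0, -0.007,-0.015,-0.048,-0.16, -0.014,-0.031,-0.048,-0.31, -0.021,-0.046,-0.048,-0.46, -0.027,-0.062,-0.048,-0.62, -0.034,-0.077,-0.048,-0.77, -0.041,-0.092,-0.048,-0.93, 
end [ 0.6349 -0.0303  0.206 ] 0.58 q6 0.94
8 rows
0.006,-0.011,0,-0.12, 0.012,-0.022,0,-0.25, 0.019,-0.032,0,-0.37, 0.019,-0.032,0,-0.37, 0.019,-0.032,0.012,-0.37, 0.019,-0.032,0.024,-0.37, 0.019,-0.032,0.036,-0.37, 0.019,-0.032,0.048,-0.37, 
end [0.6334 0.0072 0.158 ] 0.95 q6 0.63
```

Emit:
play_rows(steps=[0, 0, 0, 0, 0, 0, 0, 0, 0, 0, -0.024, 0, 0, 0, -0.048, 0, -0.007, -0.015, -0.048, -0.16, -0.014, -0.031, -0.048, -0.31, -0.021, -0.046, -0.048, -0.46, -0.027, -0.062, -0.048, -0.62, -0.034, -0.077, -0.048, -0.77, -0.041, -0.092, -0.048, -0.93], jaw=0)

```text
time: 21.0
tool_pos: [0.6348, -0.0287, 0.2062]
tcp_rot: [-3.007, -0.908, 0.0]
wrist_force: [-0.3, -0.2, -0.4]
width: 0.997
grip_force: 0.0
```

Emit:
play_rows(steps=[0.006, -0.011, 0, -0.12, 0.012, -0.022, 0, -0.25, 0.019, -0.032, 0, -0.37, 0.019, -0.032, 0, -0.37, 0.019, -0.032, 0.012, -0.37, 0.019, -0.032, 0.024, -0.37, 0.019, -0.032, 0.036, -0.37, 0.019, -0.032, 0.048, -0.37, 0.019, -0.032, 0.048, -0.37])

```text
time: 22.12
tool_pos: [0.6322, 0.0072, 0.1562]
tcp_rot: [-2.792, -1.437, 0.005]
wrist_force: [-1.0, 0.3, -1.0]
width: 1.001
grip_force: 0.0
```

Emit:
play_rows(steps=[0, 0, 0, 0, 0, 0, 0, 0, 0, 0, 0, 0], jaw=120)

```text
time: 22.5
tool_pos: [0.6328, 0.0076, 0.1589]
tcp_rot: [-2.792, -1.437, 0.001]
wrist_force: [-4.9, 1.9, 4.9]
width: 0.824
grip_force: 46.9
```

```bash
python3 r.py
```

```text
t 22.5 pos [0.6328 0.0076 0.1589] phi 0.951 F [-4.9  1.9  4.9] T [ 0.535  1.086 -0.045] peg N -1.51 w 0.824 g 46.9 q1,q6 [-0.028  0.592] tq6 -0.052
```

Emit:
play_rows(steps=[0, 0, 0, 0.05, 0, 0, 0, 0.1, 0, 0, 0, 0.15, 0, 0, 0, 0.2])

```text
time: 23.0
tool_pos: [0.633, 0.0075, 0.159]
tcp_rot: [-2.923, -1.151, 0.001]
wrist_force: [-5.3, 1.1, 4.8]
width: 0.821
grip_force: 47.0
```

```bash
python3 r.py
```

```text
t 23.0 pos [0.633  0.0075 0.159 ] phi 0.75 F [-5.3  1.1  4.8] T [0.461 1.023 0.327] peg N 10.9 w 0.821 g 47.0 q1,q6 [-0.028  0.793] tq6 -0.11
```

Emit:
play_rows(steps=[0, 0, 0, 0.05, 0, 0, 0, 0.1])

```text
time: 23.25
tool_pos: [0.6331, 0.0074, 0.159]
tcp_rot: [-2.977, -1.003, 0.001]
wrist_force: [-4.1, 1.2, 4.1]
width: 0.823
grip_force: 47.0
```

```bash
python3 r.py
```

```text
t 23.25 pos [0.6331 0.0074 0.159 ] phi 0.65 F [-4.1  1.2  4.1] T [0.382 0.957 0.359] peg N 11.98 w 0.823 g 47.0 q1,q6 [-0.028  0.893] tq6 -0.091
```

Emit:
play_rows(steps=[0, 0, 0, 0.05, 0, 0, 0, 0.1])

```text
time: 23.5
tool_pos: [0.6331, 0.0073, 0.159]
tcp_rot: [3.023, 0.853, -0.001]
wrist_force: [-4.7, 1.1, 3.3]
width: 0.822
grip_force: 47.0
```

```bash
python3 r.py
```

```text
t 23.5 pos [0.6331 0.0073 0.159 ] phi 0.55 F [-4.7  1.1  3.3] T [0.403 0.886 0.349] peg N 11.64 w 0.822 g 47.0 q1,q6 [-0.028  0.993] tq6 -0.071
```

Emit:
play_rows(steps=[0, 0, 0, 0.05, 0, 0, 0, 0.1])

```text
time: 23.75
tool_pos: [0.6332, 0.0073, 0.159]
tcp_rot: [3.062, 0.701, -0.0]
wrist_force: [-4.3, -0.3, 3.8]
width: 0.816
grip_force: 47.0
```

```bash
python3 r.py
```

```text
t 23.75 pos [0.6332 0.0073 0.159 ] phi 0.45 F [-4.3 -0.3  3.8] T [0.383 0.875 0.4  ] peg N 13.34 w 0.816 g 47.0 q1,q6 [-0.028  1.093] tq6 -0.051
```

```bash
python3 plan.py 0.6334 0.0072 0.158 0.45 0.6334,0.0072,0.158,0.45,2 0.6334,0.0072,0.206,0.45,2 0.548,-0.09,0.206,1.4,6
python3 plan.py 0.548 -0.09 0.206 1.4 0.5035,-0.140,0.206,1.93,4 0.5035,-0.140,0.206,1.93,1  0.5035,-0.140,0.158,1.93,4
```

```text
10 rows
0,0,0,0, 0,0,0,0, 0,0,-0.024,0, 0,0,-0.048,0, -0.02,0.008,-0.048,-0.16, -0.04,0.017,-0.048,-0.32, -0.06,0.025,-0.048,-0.47, -0.079,0.034,-0.048,-0.63, -0.099,0.042,-0.048,-0.79, -0.119,0.05,-0.048,-0.95, 
end [ 0.548  -0.0896  0.206 ] 1.4 q6 0.01
9 rows
-0.014,-0.009,0,-0.13, -0.028,-0.018,0,-0.27, -0.043,-0.027,0,-0.4, -0.057,-0.035,0,-0.53, -0.057,-0.035,0,-0.53, -0.057,-0.035,0.012,-0.53, -0.057,-0.035,0.024,-0.53, -0.057,-0.035,0.036,-0.53, -0.057,-0.035,0.048,-0.53, 
end [ 0.5038 -0.1402  0.158 ] 1.93 q6 -0.63
```

Emit:
play_rows(steps=[0, 0, 0, 0, 0, 0, 0, 0, 0, 0, -0.024, 0, 0, 0, -0.048, 0, -0.02, 0.008, -0.048, -0.16, -0.04, 0.017, -0.048, -0.32, -0.06, 0.025, -0.048, -0.47, -0.079, 0.034, -0.048, -0.63, -0.099, 0.042, -0.048, -0.79, -0.119, 0.05, -0.048, -0.95], jaw=0)

```text
time: 25.0
tool_pos: [0.5482, -0.0903, 0.2066]
tcp_rot: [2.395, 2.031, 0.001]
wrist_force: [-0.5, -0.5, 0.4]
width: 0.999
grip_force: 0.0
```

Emit:
play_rows(steps=[-0.014, -0.009, 0, -0.13, -0.028, -0.018, 0, -0.27, -0.043, -0.027, 0, -0.4, -0.057, -0.035, 0, -0.53, -0.057, -0.035, 0, -0.53, -0.057, -0.035, 0.012, -0.53, -0.057, -0.035, 0.024, -0.53, -0.057, -0.035, 0.036, -0.53, -0.057, -0.035, 0.048, -0.53, -0.057, -0.035, 0.048, -0.53])

```text
time: 26.25
tool_pos: [0.5028, -0.1393, 0.1565]
tcp_rot: [-1.786, -2.581, 0.001]
wrist_force: [-0.5, 0.1, 1.3]
width: 1.003
grip_force: 0.0
```

Emit:
play_rows(steps=[0, 0, 0, 0, 0, 0, 0, 0, 0, 0, 0, 0], jaw=120)

```text
time: 26.62
tool_pos: [0.5031, -0.1401, 0.1589]
tcp_rot: [-1.787, -2.582, 0.002]
wrist_force: [-5.7, -0.8, 5.2]
width: 0.823
grip_force: 45.8
```

```bash
python3 r.py
```

```text
t 26.62 pos [ 0.5031 -0.1401  0.1589] phi 1.931 F [-5.7 -0.8  5.2] T [-0.176  1.241 -0.019] peg N -0.64 w 0.823 g 45.8 q1,q6 [-0.319 -0.678] tq6 -0.034
```

Emit:
play_rows(steps=[0, 0, 0, 0.05, 0, 0, 0, 0.1, 0, 0, 0, 0.15, 0, 0, 0, 0.2])

```text
time: 27.12
tool_pos: [0.5034, -0.14, 0.1589]
tcp_rot: [-2.037, -2.391, 0.002]
wrist_force: [-3.5, 0.2, 4.4]
width: 0.818
grip_force: 45.9
```

```bash
python3 r.py
```

```text
t 27.12 pos [ 0.5034 -0.14    0.1589] phi 1.73 F [-3.5  0.2  4.4] T [-0.106  1.106  0.251] peg N 8.36 w 0.818 g 45.9 q1,q6 [-0.318 -0.477] tq6 -0.113
```

Emit:
play_rows(steps=[0, 0, 0, 0.05, 0, 0, 0, 0.1])

```text
time: 27.38
tool_pos: [0.5036, -0.14, 0.159]
tcp_rot: [-2.154, -2.286, 0.001]
wrist_force: [-3.3, -0.3, 4.4]
width: 0.819
grip_force: 45.9
```

```bash
python3 r.py
```

```text
t 27.38 pos [ 0.5036 -0.14    0.159 ] phi 1.63 F [-3.3 -0.3  4.4] T [-0.049  0.997  0.303] peg N 10.1 w 0.819 g 45.9 q1,q6 [-0.318 -0.377] tq6 -0.093
```

Emit:
play_rows(steps=[0, 0, 0, 0.05, 0, 0, 0, 0.1])

```text
time: 27.62
tool_pos: [0.5037, -0.14, 0.159]
tcp_rot: [2.266, 2.176, -0.001]
wrist_force: [-3.0, -0.3, 4.6]
width: 0.817
grip_force: 45.9
```

```bash
python3 r.py
```

```text
t 27.62 pos [ 0.5037 -0.14    0.159 ] phi 1.53 F [-3.  -0.3  4.6] T [0.036 0.949 0.248] peg N 8.27 w 0.817 g 45.9 q1,q6 [-0.318 -0.277] tq6 -0.074
```

Emit:
play_rows(steps=[0, 0, 0, 0.05, 0, 0, 0, 0.1])

```text
time: 27.88
tool_pos: [0.5038, -0.1399, 0.159]
tcp_rot: [2.372, 2.06, -0.001]
wrist_force: [-2.1, -0.3, 3.9]
width: 0.82
grip_force: 45.8
```

```bash
python3 r.py
```

```text
t 27.88 pos [ 0.5038 -0.1399  0.159 ] phi 1.43 F [-2.1 -0.3  3.9] T [0.015 0.952 0.338] peg N 11.26 w 0.82 g 45.8 q1,q6 [-0.318 -0.177] tq6 -0.054
```

Emit:
play_rows(steps=[0, 0, 0, 0.04])

```text
time: 28.0
tool_pos: [0.5039, -0.14, 0.159]
tcp_rot: [2.412, 2.012, -0.0]
wrist_force: [-2.1, -0.3, 3.1]
width: 0.822
grip_force: 45.8
```

```bash
python3 r.py
```

```text
t 28.0 pos [ 0.5039 -0.14    0.159 ] phi 1.39 F [-2.1 -0.3  3.1] T [0.009 0.909 0.39 ] peg N 13.0 w 0.822 g 45.8 q1,q6 [-0.318 -0.138] tq6 0.063
```

Emit:
play_rows(steps=[0, 0, 0, 0.04])

```text
time: 28.12
tool_pos: [0.5039, -0.14, 0.159]
tcp_rot: [2.452, 1.964, -0.0]
wrist_force: [-2.7, 0.3, 4.0]
width: 0.823
grip_force: 45.8
```

```bash
python3 r.py
```

```text
t 28.12 pos [ 0.5039 -0.14    0.159 ] phi 1.351 F [-2.7  0.3  4. ] T [0.035 0.914 0.376] peg N 12.54 w 0.823 g 45.8 q1,q6 [-0.318 -0.098] tq6 0.046
```

Emit:
play_rows(steps=[0, 0, 0, 0.04])

```text
time: 28.25
tool_pos: [0.504, -0.14, 0.159]
tcp_rot: [2.49, 1.914, -0.0]
wrist_force: [-1.9, -0.4, 2.4]
width: 0.821
grip_force: 45.8
```

```bash
python3 r.py
```

```text
t 28.25 pos [ 0.504 -0.14   0.159] phi 1.311 F [-1.9 -0.4  2.4] T [0.107 0.865 0.426] peg N 14.2 w 0.821 g 45.8 q1,q6 [-0.318 -0.058] tq6 0.054
```

```bash
python3 plan.py 0.5038 -0.1402 0.158 1.31 0.5038,-0.1402,0.158,1.31,2 0.5038,-0.1402,0.206,1.31,2 0.4953,-0.0018,0.206,0.40,6
```

```text
10 rows
0,0,0,0, 0,0,0,0, 0,0,-0.024,0, 0,0,-0.048,0, 0.022,-0.007,-0.048,0.15, 0.044,-0.015,-0.048,0.3, 0.066,-0.022,-0.048,0.46, 0.088,-0.029,-0.048,0.61, 0.11,-0.037,-0.048,0.76, 0.132,-0.044,-0.048,0.91, 
end [ 0.4953 -0.0013  0.206 ] 0.4 q6 1.17
```

Emit:
play_rows(steps=[0, 0, 0, 0, 0, 0, 0, 0, 0, 0, -0.024, 0, 0, 0, -0.048, 0, 0.022, -0.007, -0.048, 0.15, 0.044, -0.015, -0.048, 0.3, 0.066, -0.022, -0.048, 0.46, 0.088, -0.029, -0.048, 0.61, 0.11, -0.037, -0.048, 0.76, 0.132, -0.044, -0.048, 0.91], jaw=0)

```text
time: 29.5
tool_pos: [0.4956, -0.0001, 0.2066]
tcp_rot: [-3.08, -0.618, -0.002]
wrist_force: [-0.4, -0.4, -0.3]
width: 0.995
grip_force: 0.0
```

Emit:
play_rows(steps=[0, 0, 0, 0, 0, 0, 0.012, 0, 0, 0, 0.024, 0, 0, 0, 0.036, 0, 0, 0, 0.048, 0, 0, 0, 0.048, 0])

```text
time: 30.25
tool_pos: [0.4941, -0.0011, 0.1565]
tcp_rot: [-3.078, -0.625, 0.005]
wrist_force: [0.9, 0.3, -0.3]
width: 0.997
grip_force: 0.0
```

Emit:
play_rows(steps=[0, 0, 0, 0, 0, 0, 0, 0, 0, 0, 0, 0], jaw=120)

```text
time: 30.62
tool_pos: [0.4959, -0.0023, 0.1593]
tcp_rot: [3.076, 0.626, 0.002]
wrist_force: [-1.9, -5.8, 1.5]
width: 0.82
grip_force: 46.0
```

```bash
python3 r.py
```

```text
t 30.62 pos [ 0.4959 -0.0023  0.1593] phi 0.401 F [-1.9 -5.8  1.5] T [-1.053  0.09  -0.107] peg N -3.57 w 0.82 g 46.0 q1,q6 [-0.053  1.118] tq6 -0.07
```

Emit:
play_rows(steps=[0, 0, 0, 0.05, 0, 0, 0, 0.1, 0, 0, 0, 0.15, 0, 0, 0, 0.2])

```text
time: 31.12
tool_pos: [0.496, -0.0027, 0.1593]
tcp_rot: [3.122, 0.315, 0.002]
wrist_force: [-0.7, -7.2, 1.3]
width: 0.817
grip_force: 46.0
```

```bash
python3 r.py
```

```text
t 31.12 pos [ 0.496  -0.0027  0.1593] phi 0.201 F [-0.7 -7.2  1.3] T [-1.318  0.085  0.347] peg N 11.58 w 0.817 g 46.0 q1,q6 [-0.053  1.319] tq6 -0.101
```

Emit:
play_rows(steps=[0, 0, 0, 0.05, 0, 0, 0, 0.1])

```text
time: 31.38
tool_pos: [0.4961, -0.0029, 0.1593]
tcp_rot: [3.133, 0.159, 0.003]
wrist_force: [-0.3, -7.2, 1.0]
width: 0.819
grip_force: 46.0
```

```bash
python3 r.py
```

```text
t 31.38 pos [ 0.4961 -0.0029  0.1593] phi 0.101 F [-0.3 -7.2  1. ] T [-1.438  0.087  0.365] peg N 12.17 w 0.819 g 46.0 q1,q6 [-0.053  1.419] tq6 -0.08
```

Emit:
play_rows(steps=[0, 0, 0, 0.05, 0, 0, 0, 0.1])

```text
time: 31.62
tool_pos: [0.4961, -0.0031, 0.1593]
tcp_rot: [3.137, 0.002, 0.003]
wrist_force: [0.0, -7.3, 1.2]
width: 0.819
grip_force: 46.0
```

```bash
python3 r.py
```

```text
t 31.62 pos [ 0.4961 -0.0031  0.1593] phi 0.001 F [ 0.  -7.3  1.2] T [-1.577  0.111  0.306] peg N 10.21 w 0.819 g 46.0 q1,q6 [-0.053  1.519] tq6 -0.06
```

Emit:
play_rows(steps=[0, 0, 0, 0.05, 0, 0, 0, 0.1])

```text
time: 31.88
tool_pos: [0.4961, -0.0033, 0.1593]
tcp_rot: [3.133, -0.155, 0.003]
wrist_force: [-0.2, -8.3, 1.7]
width: 0.821
grip_force: 46.0
```

```bash
python3 r.py
```

```text
t 31.88 pos [ 0.4961 -0.0033  0.1593] phi -0.099 F [-0.2 -8.3  1.7] T [-1.673  0.093  0.376] peg N 12.54 w 0.821 g 46.0 q1,q6 [-0.054  1.619] tq6 -0.039
```

Emit:
play_rows(steps=[0, 0, 0, 0.04, 0, 0, 0, 0.08])

```text
time: 32.12
tool_pos: [0.4961, -0.0035, 0.1593]
tcp_rot: [3.124, -0.279, 0.004]
wrist_force: [-0.9, -9.7, 0.4]
width: 0.817
grip_force: 46.0
```

```bash
python3 r.py; python3 plan.py 0.4953 -0.0013 0.158 -0.18 0.4953,-0.0013,0.158,-0.18,2 0.4953,-0.0013,0.206,-0.18,2 0.6425,-0.1312,0.206,-0.35,6
```

```text
t 32.12 pos [ 0.4961 -0.0035  0.1593] phi -0.178 F [-0.9 -9.7  0.4] T [-1.764  0.17   0.434] peg N 14.48 w 0.817 g 46.0 q1,q6 [-0.054  1.698] tq6 0.062
10 rows
0,0,0,0, 0,0,0,0, 0,0,-0.024,0, 0,0,-0.048,0, 0.028,0.017,-0.048,0.03, 0.056,0.034,-0.048,0.06, 0.084,0.051,-0.048,0.09, 0.112,0.068,-0.048,0.11, 0.14,0.085,-0.048,0.14, 0.168,0.101,-0.048,0.17, 
end [ 0.6425 -0.1307  0.206 ] -0.35 q6 1.72
```

Emit:
play_rows(steps=[0, 0, 0, 0, 0, 0, 0, 0, 0, 0, -0.024, 0, 0, 0, -0.048, 0, 0.028, 0.017, -0.048, 0.03, 0.056, 0.034, -0.048, 0.06, 0.084, 0.051, -0.048, 0.09, 0.112, 0.068, -0.048, 0.11, 0.14, 0.085, -0.048, 0.14, 0.168, 0.101, -0.048, 0.17], jaw=0)

```text
time: 33.38
tool_pos: [0.6437, -0.1306, 0.2064]
tcp_rot: [-3.093, 0.547, -0.001]
wrist_force: [0.4, 0.0, 0.4]
width: 1.0
grip_force: 0.0
```

Emit:
play_rows(steps=[0, 0, 0, 0, 0, 0, 0.012, 0, 0, 0, 0.024, 0, 0, 0, 0.036, 0, 0, 0, 0.048, 0, 0, 0, 0.048, 0])

```text
time: 34.12
tool_pos: [0.6414, -0.1298, 0.1564]
tcp_rot: [-3.094, 0.545, 0.005]
wrist_force: [0.1, 0.4, 0.1]
width: 0.995
grip_force: 0.0
```

Emit:
play_rows(steps=[0, 0, 0, 0, 0, 0, 0, 0, 0, 0, 0, 0], jaw=120)

```text
time: 34.5
tool_pos: [0.642, -0.1316, 0.1593]
tcp_rot: [3.091, -0.545, -0.001]
wrist_force: [-4.3, -4.1, 2.0]
width: 0.823
grip_force: 46.8
```

```bash
python3 r.py
```

```text
t 34.5 pos [ 0.642  -0.1316  0.1593] phi -0.349 F [-4.3 -4.1  2. ] T [-0.925  0.746 -0.007] peg N -0.23 w 0.823 g 46.8 q1,q6 [-0.239  1.682] tq6 -0.056
```

Emit:
play_rows(steps=[0, 0, 0, 0.05, 0, 0, 0, 0.1, 0, 0, 0, 0.15, 0, 0, 0, 0.2])

```text
time: 35.0
tool_pos: [0.642, -0.1317, 0.1593]
tcp_rot: [3.021, -0.852, -0.0]
wrist_force: [-4.3, -3.1, 3.3]
width: 0.825
grip_force: 46.8
```

```bash
python3 r.py
```

```text
t 35.0 pos [ 0.642  -0.1317  0.1593] phi -0.55 F [-4.3 -3.1  3.3] T [-0.852  0.892  0.265] peg N 8.83 w 0.825 g 46.8 q1,q6 [-0.239  1.883] tq6 -0.112
```

Emit:
play_rows(steps=[0, 0, 0, 0.05, 0, 0, 0, 0.1])

```text
time: 35.25
tool_pos: [0.642, -0.1317, 0.1593]
tcp_rot: [2.975, -1.002, -0.0]
wrist_force: [-4.0, -2.8, 1.9]
width: 0.817
grip_force: 46.8
```

```bash
python3 r.py
```

```text
t 35.25 pos [ 0.642  -0.1317  0.1593] phi -0.65 F [-4.  -2.8  1.9] T [-0.889  0.902  0.37 ] peg N 12.33 w 0.817 g 46.8 q1,q6 [-0.239  1.983] tq6 -0.094
```

Emit:
play_rows(steps=[0, 0, 0, 0.05, 0, 0, 0, 0.1])

```text
time: 35.5
tool_pos: [0.642, -0.1317, 0.1593]
tcp_rot: [2.921, -1.149, -0.0]
wrist_force: [-3.0, -2.9, 1.9]
width: 0.821
grip_force: 46.8
```

```bash
python3 r.py
```

```text
t 35.5 pos [ 0.642  -0.1317  0.1593] phi -0.75 F [-3.  -2.9  1.9] T [-0.814  0.888  0.376] peg N 12.52 w 0.821 g 46.8 q1,q6 [-0.239  2.083] tq6 -0.075
```

Emit:
play_rows(steps=[0, 0, 0, 0.05, 0, 0, 0, 0.1])

```text
time: 35.75
tool_pos: [0.642, -0.1317, 0.1593]
tcp_rot: [2.86, -1.294, -0.0]
wrist_force: [-4.4, -3.3, 3.0]
width: 0.823
grip_force: 46.8
```

```bash
python3 r.py
```

```text
t 35.75 pos [ 0.642  -0.1317  0.1593] phi -0.85 F [-4.4 -3.3  3. ] T [-0.857  0.949  0.349] peg N 11.63 w 0.823 g 46.8 q1,q6 [-0.239  2.183] tq6 -0.056
```

Emit:
play_rows(steps=[0, 0, 0, 0.05, 0, 0, 0, 0.1])

```text
time: 36.0
tool_pos: [0.642, -0.1317, 0.1593]
tcp_rot: [2.792, -1.435, 0.0]
wrist_force: [-3.7, -3.7, 2.9]
width: 0.818
grip_force: 46.8
```

```bash
python3 r.py
```

```text
t 36.0 pos [ 0.642  -0.1317  0.1593] phi -0.95 F [-3.7 -3.7  2.9] T [-0.76   0.952  0.355] peg N 11.84 w 0.818 g 46.8 q1,q6 [-0.239  2.283] tq6 -0.037
```

Emit:
play_rows(steps=[0, 0, 0, 0, 0, 0, 0, 0, 0, 0, -0.024, 0, 0, 0, -0.048, 0, 0, 0, -0.07, 0, 0, 0, -0.08, 0, 0, 0, -0.08, 0, 0, 0, -0.08, 0], jaw=0)

```text
time: 37.0
tool_pos: [0.6421, -0.1301, 0.2371]
tcp_rot: [2.794, -1.435, -0.003]
wrist_force: [-0.0, -0.7, 0.5]
width: 1.003
grip_force: 0.0
```

```bash
python3 r.py
python3 - <<'E'
from workcell import bot
import cv2
a=bot.read_camera("scene")["pixels"][60:300,200:440];b=bot.read_camera("top")["pixels"][100:280,240:480]
h=lambda i:cv2.resize(i,(400,int(400*i.shape[0]/i.shape[1])),interpolation=cv2.INTER_CUBIC)
a,b=h(a),h(b);m=min(len(a),len(b));cv2.imwrite("pics/end.png",cv2.hconcat([a[:m],b[:m]]))
E
```

```text
t 37.0 pos [ 0.6421 -0.1301  0.2371] phi -0.949 F [-0.  -0.7  0.5] T [ 0.029 -0.041  0.002] peg N 0.07 w 1.003 g 0.0 q1,q6 [-0.238  2.282] tq6 -0.001
```

View pics/end.png

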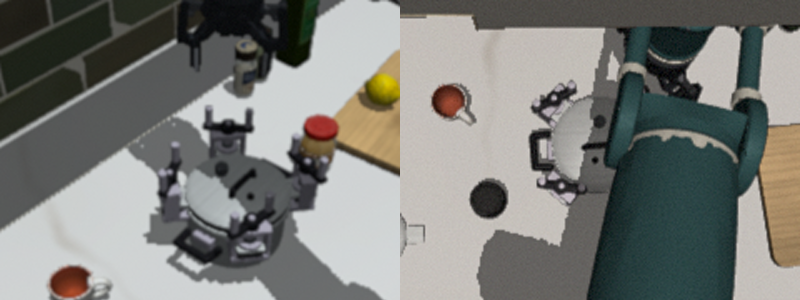

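The final view shows the gripper open and clear above the pot (scene, 235,40), all knobs turned, and the jar (322,135), cup and timer standing undisturbed. I hand the job in.

```bash
python3 -c "
from workcell import bot
print(bot.finish_job())"
```

```text
the job is handed in; nothing more can be done
None
```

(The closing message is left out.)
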